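Clean the chew jar, gauge the chews, keep the good ones

TASK

First scrub the white jar with the long brush: three times down to the jar's floor, lifting the bristles up level with the rim in between; the brush ends up back in its steel cup. Then, going from left (+y) to right, stand the height gauge over each wooden chew lying on the board, legs on the board on either side and foot on its top, pausing a moment to read its height. Chews taller than 35 mm go into the clean jar, shorter ones into the mint-green crate; the gauge ends up standing on its cork mat and the other things stay where they are.

Things in the scene. Friction and masses are not known exactly. Their poses are not given: they have to be found in the camera images.
- jar: fixed white stoneware jar, round, open on top: 160 mm outside, about 150 mm inside diameter, 72 mm high; origin at the centre of its underside, z up
- jar_floor (a point): centre of the jar's inner floor, 6 mm above the board (the rim is 66 mm above this point)
- crate: fixed mint-green plastic crate, open on top, its flap hanging folded down outside on the +x wall: 150 (x) x 170 (y) x 65 mm high, walls and floor 5 mm; origin at the centre of its underside
- stand: fixed round steel cup that holds the brush: 84 mm outside, about 77 mm inside diameter, 45 mm high, floor 6 mm thick; origin at the centre of its underside
- brush: long jar brush, 190 mm, standing upright in the steel cup; origin at the centre of the flat bristle end, z along the handle. Bristle head 56 mm diameter from 0 to 50 mm, ferrule 32 mm to 62 mm, thin stem, then a round wooden handle 24 mm in diameter from 98 to 190 mm; 160 g
- pad: fixed cork mat 100 (x) x 140 (y) x 4 mm, where the gauge lives; origin at the centre of its underside
- gauge: height gauge, a bridge on two legs; origin on the legs' ground plane, midway between them, z up. Legs 50 mm long (x), 10 mm thick, at y = -50 and +50 mm, 80 mm high; bridge top at 90 mm; on it a black handle block 36 (x) x 24 (y) mm from 90 to 142 mm, pinched across its y faces. White scale at x = +21 mm with a pointer (long mark = 35 mm). 490 g; stands by itself, also over a chew
- gauge_foot (a joint): the gauge's sprung foot, a disc of 26 mm diameter in the middle between the legs: 0 = down, level with the legs' ground plane; it is pushed up by the part underneath, so with both legs on the board the joint value is the part's height in m (up to 0.064)
- gauge_tip (a point): centre of the underside of the gauge's foot
- chew_1: wooden chew block 66 mm long (x) and 46 mm wide (y), height unknown (between 20 and 50 mm, never within 5 mm of 35), lying on the board; origin at the centre of its underside, z up. Chews are numbered by place, left (+y) to right; some may be absent
- chew_2: wooden chew block 66 mm long (x) and 46 mm wide (y), height unknown (between 20 and 50 mm, never within 5 mm of 35), lying on the board; origin at the centre of its underside, z up. Chews are numbered by place, left (+y) to right; some may be absent
- chew_3: wooden chew block 66 mm long (x) and 46 mm wide (y), height unknown (between 20 and 50 mm, never within 5 mm of 35), lying on the board; origin at the centre of its underside, z up. Chews are numbered by place, left (+y) to right; some may be absent
- chew_4: wooden chew block 66 mm long (x) and 46 mm wide (y), height unknown (between 20 and 50 mm, never within 5 mm of 35), lying on the board; origin at the centre of its underside, z up. Chews are numbered by place, left (+y) to right; some may be absent
- comb: steel grooming comb 170 x 38 x 6 mm, long side along y; a bystander, leave it alone; origin at the centre of its underside
- dome: blue ceramic hideaway dome, 100 mm across, 67 mm high; a bystander, leave it alone; origin at the centre of its underside
- willow: willow ring, 110 mm across, 22 mm high; a bystander, leave it alone; origin at the centre of its underside
- scoop: clear acrylic scoop, bowl 75 x 55 x 35 mm, handle to -x; a bystander, leave it alone; origin at the centre of its underside
- bowl: white ceramic food bowl, 110 mm across, 40 mm high; a bystander, leave it alone; origin at the centre of its underside
- tin: closed tin, 72 mm across, 75 mm high; a bystander, leave it alone; origin at the centre of its underside
Things that resemble listed ones, but are neither listed nor needed, are in the scene too. What is shaped like the chew_3 but orange or pink is not meant.

How it is judged:
By the outcome, as a careful person would: the job done as asked, in the order asked, and still so for the second after the job is handed in, with the robot touching nothing.
Of chew_1, chew_2, chew_3, chew_4 only 3 to 4 are there at a start; the rules pass over those that are not, and their reading is None.
At some moment in a run one of chew_1, chew_2, chew_3, chew_4 may be knocked a few centimetres aside while the robot is not near it.
It also fails if it takes over 210 s, if anything falls off the work surface, if the arm or the gripper's body presses on something with over 40 N, if the wrist force passes 120 N, or if a joint passes its speed limit or range.

ROBOT

A 6-joint arm with a two-finger parallel gripper is mounted at the origin on the work surface. World frame = base frame: x ahead of the robot, y to its left, z up, the work surface at z = 0. Lengths are in m, angles in rad, forces in N, time in s.
With the tool pointing down it reaches from about 0.3 to 1 m from the base axis. Payload 5.1 kg.
Tool frame: the origin (TCP) lies midway between the tips of the shut fingers; the grasp point (between the pads) lies 19 mm behind it (env.grip_point_offset is the distance from the TCP to the grasp point, in m); z points along the fingers, y is the line along which they close (so a half turn about z gives the same grasp; the last joint's range is limited). The gripper opens to 95 mm and grips with 3 to 60 N. Pads are 20 mm wide; open, the fingers measure 119 mm over their backs; the gripper's body (75 mm by 180 mm) begins 59 mm behind the grasp point.
Start: joints at [1.033, 0.124, 1.65, -0, 1.367, -0.083], TCP at [0.286, 0.584, 0.215] pointing down, gripper open.
Joint ranges: [-2.61, 2.61], [-1.02, 2.33], [0.03, 2.71], [-1.35, 4.49], [0.32, 2.68], [-2.91, 2.91]. Speed limits (rad/s): [2.57, 2.57, 3.14, 3.14, 3.14, 3.14].

INTERFACE

Orientations are given as [roll, pitch, yaw] about the fixed x, y, z axes, in that order (R = Rz(yaw) Ry(pitch) Rx(roll)).
In Python, from station import env gives the robot as it stands.
- The arm moves only by the shell command python3 -m crank 'ROWS'. ROWS is JSON, one flat list of numbers, 7 for each row, row after row: the shift along the tool's x, y, z scaled (see below), then the turn, a rotation vector about the tool's x, y, z scaled (see below), then the closure, from -1 (fully open) to 1 (shut). In form: [x, y, z, wx, wy, wz, grip, x, y, z, wx, wy, wz, grip, ...]. A call has 1 to 10 rows; each row shifts and turns the commanded pose from where the row before left it, along the tool's axes as they then stand; what a row does not reach is not made up. The controller multiplies each number of a shift by 200 mm and each number of a turn by 180 degrees. A row lasts 1/8 s, in which the tool goes at most 62.5 mm and 10.7 degrees, less where a joint would pass 70% of its speed; a pose out of reach is approached as far as the arm can. A call with a number of a shift or a turn outside -1 to 1 is refused whole. A call with a gripper value outside its range is refused whole. The fingers move at their own pace and stop on an object; the grip force is fixed at half the most. Time passes only in rows, so rows that do not move let the fingers close. It gives the time, the measured TCP pose, the force, the opening and the grip force at its end, in the units of the state.
- env.get_state(): the state, without advancing time (a new reading comes with each control period).
- env.grab_frame(name): name is "scene" or "top"; returns the picture (420x560x3 uint8, red, green, blue); there is no depth.
- env.camera_model(name): a dict with "intrinsics" (3x3 intrinsics, pixels), "k1" (the pictures are not rectified: a ray, as slopes to the right and down, at radius r is drawn at 1 + k1 r^2 times it, then the intrinsics apply), "camera_from_world" (4x4, takes a point from world to camera coordinates). Camera axes: x right, y up, looking along -z (the intrinsics and any distortion apply to the point x, -y, -z); pixel columns grow to the right and rows downward; lengths in m; the calibration is good to about 2 mm. A picture is of the moment at which its call begins. camera_model takes no time and is no camera call.
- env.sign_off(): hands the job in; it is judged then, once.
The state is a dict: "clock": time; "q": joint angles; "joint_velocities": joint speeds; "effort": joint torques, N m; "tcp_pos": TCP position; "eef_rot": TCP orientation; "wrist_force": force on the tool from outside, world axes, zero at the start; "wrist_torque": the same for the moment, N m; "width": opening from 0.0 (shut) to 1.0 (fully open); "finger_force": force on a finger pad.
Only numpy, scipy, OpenCV 4.12 (cv2) and the standard library are available. Lean on these libraries where they do the work, as an engineer would, in place of code of your own. Each camera call takes 0.05 s, during which the arm holds its last target. There are 200 camera calls.

## Working session

There is one attempt and no reset: what is moved stays moved. The work goes in short steps, Python scripts to look and compute and a shell command to move; the robot and the scene stay as the last step left them, time stands still between calls to the robot, and variables do not carry over. Pictures are saved under pics/ and viewed, at most 14 in all, crops included, and the job is handed in when it is done.

```bash
mkdir -p pics; ls
python3 - <<'E'
from station import env
import cv2,numpy as np
for n in("scene","top"):
    f=env.grab_frame(n); cv2.imwrite(f"pics/{n}0.png",cv2.resize(f[:,:,::-1],(784,588)))
    m=env.camera_model(n); print(n,np.round(m["intrinsics"],1).tolist(),m["k1"],np.round(m["camera_from_world"],3).tolist())
s=env.get_state(); print({k:np.round(v,3).tolist() for k,v in s.items()})
E
```

```text
pics
scene [[437.0, 0.0, 275.9], [0.0, 437.0, 209.0], [0.0, 0.0, 1.0]] 0.04693549670352157 [[0.646, 0.763, -0.008, -0.351], [-0.656, 0.561, 0.504, 0.36], [0.39, -0.321, 0.863, -1.425], [0.0, 0.0, 0.0, 1.0]]
top [[517.5, 0.0, 287.7], [0.0, 517.5, 205.4], [0.0, 0.0, 1.0]] -0.06350504627497736 [[-0.026, -1.0, -0.012, 0.017], [0.98, -0.028, 0.196, -0.565], [-0.196, -0.007, 0.98, -1.735], [0.0, 0.0, 0.0, 1.0]]
{'clock': 0.1, 'q': [1.033, 0.124, 1.652, -0.0, 1.368, -0.083], 'joint_velocities': [0.003, -0.001, -0.002, 0.001, -0.001, -0.001], 'effort': [0.0, -41.888, -36.11, 0.078, 0.046, -0.0], 'tcp_pos': [0.285, 0.583, 0.214], 'eef_rot': [-3.14, -0.0, 2.687], 'wrist_force': [-0.315, -0.465, 0.134], 'wrist_torque': [0.022, 0.041, -0.012], 'finger_force': 0.0, 'width': 0.999}
```

View pics/scene0.png

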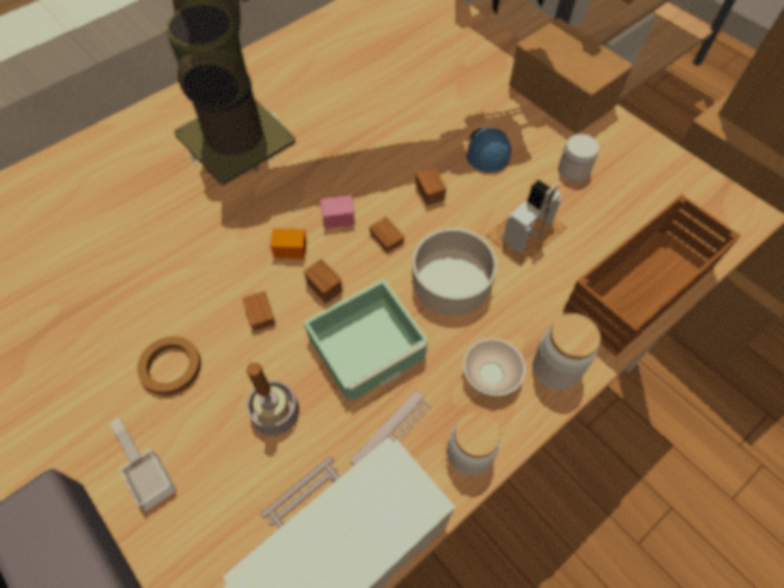

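View pics/top0.png

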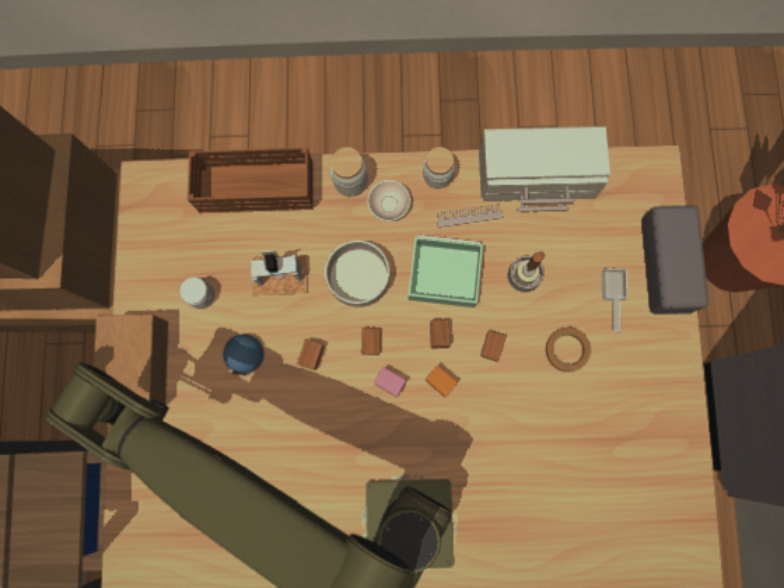

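The scene view shows four brown chews at (430,186), (386,234), (323,280) and (258,311). The pink (338,211) and orange (288,243) blocks are decoys. In the top view (x up, y left) the chews are at (311,353), (371,340), (441,333) and (493,345). Also in the top view: jar (358,272), crate (447,270), cup and brush (526,273), gauge on its mat (275,268).

Possible mix-ups (top view):
- **Jar:** the bowl (389,200) and the lidded jars (348,170) and (438,165).
- **Crate:** the pale cabinet (545,160) and the wooden crate (250,180).
- **Chews:** the pink (390,380) and orange (441,380) blocks.

I choose by the description.

```bash
cat > h.py <<'E'
from station import env
import cv2,numpy as np
def cam(n):
    m=env.camera_model(n); return np.array(m["intrinsics"]),m["k1"],np.array(m["camera_from_world"])
def ray(n,uv):
    K,k,T=cam(n); d=(np.array(uv,float)-K[:2,2])/np.diag(K)[:2]
    s=d.copy()
    for _ in range(20): s=d/(1+k*(s@s))
    R=T[:3,:3]; return -R.T@T[:3,3], R.T@np.array([s[0],-s[1],-1])
def plane(n,uv,z):
    o,d=ray(n,uv); return (o+d*(z-o[2])/d[2])
def proj(n,P):
    K,k,T=cam(n); p=T[:3,:3]@np.array(P,float)+T[:3,3]; s=np.array([p[0],-p[1]])/-p[2]
    return np.diag(K)[:2]*s*(1+k*s@s)+K[:2,2]
def tri(a,b):
    (o,d),(p,e)=ray("top",a),ray("scene",b)
    t=np.linalg.lstsq(np.c_[d,-e],p-o,rcond=None)[0]; x,y=o+d*t[0],p+e*t[1]
    return (x+y)/2,np.linalg.norm(x-y)
def crop(n,c,w,s,name):
    f=env.grab_frame(n); x,y=int(c[0]-w[0]/2),int(c[1]-w[1]/2)
    x,y=max(x,0),max(y,0)
    cv2.imwrite(f"pics/{name}.png",cv2.resize(f[y:y+w[1],x:x+w[0],::-1],None,fx=s,fy=s,interpolation=cv2.INTER_CUBIC)); return x,y
def brown(n):
    f=env.grab_frame(n); h=cv2.cvtColor(f,cv2.COLOR_RGB2HSV); return f,h
E
python3 - <<'E'
from h import *
# composite crop: top row chews+jars, scale 3
print(crop("top",(290,215),(265,120),3,"topc"), crop("scene",(265,190),(265,195),3,"scenec"))
h=cv2.cvtColor(env.grab_frame("top"),cv2.COLOR_RGB2HSV)
for u,v in[(222,252),(265,243),(315,237),(352,247),(279,272),(315,272),(330,215)]: print(u,v,h[v,u],np.round(plane("top",(u,v),.03),3))
E
```

```text
(157, 155) (132, 92)
222 252 [ 12 150 143] [0.413 0.233 0.03 ]
265 243 [ 12 149 151] [0.44  0.084 0.03 ]
315 237 [ 12 151 137] [ 0.456 -0.09   0.03 ]
352 247 [ 12 150 146] [ 0.418 -0.217  0.03 ]
279 272 [176  83 182] [0.339 0.037 0.03 ]
315 272 [ 14 182 182] [ 0.336 -0.086  0.03 ]
330 215 [ 54  55 161] [ 0.532 -0.145  0.03 ]
```

View pics/topc.png

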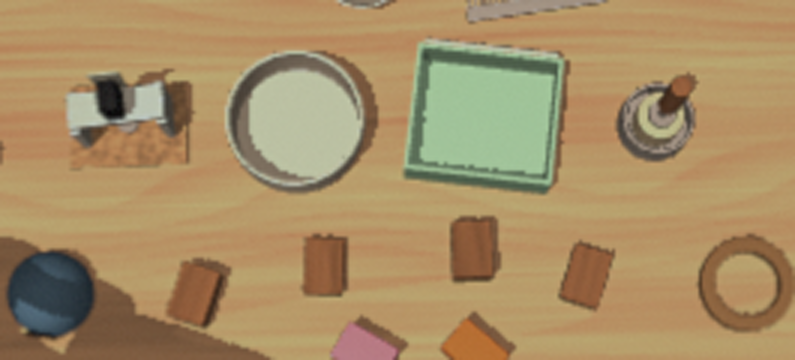

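View pics/scenec.png

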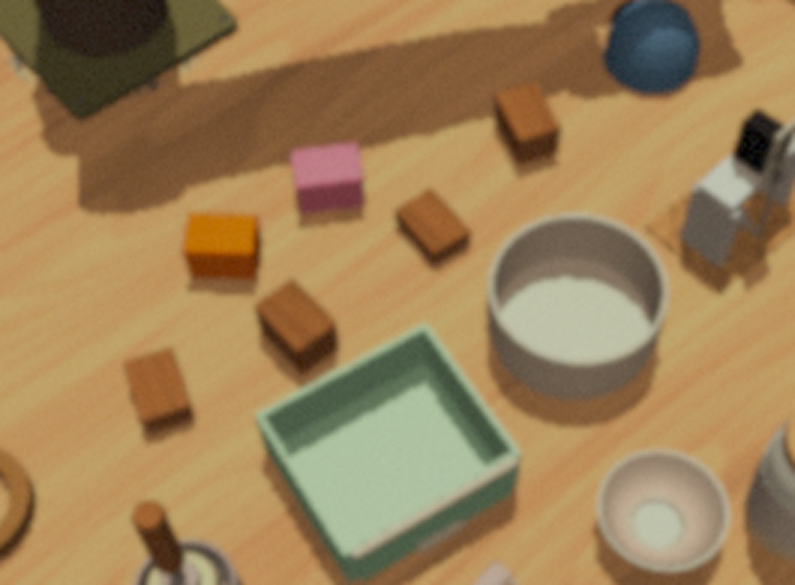

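The crops confirm the choices: four brown chews, with 1 and 3 looking tall. The jar is the grey-white ring at top-crop (297,120), the brush handle top is at (683,85), and the gauge's black block is at (110,97).

```bash
cat >> h.py <<'E'
def chews(n):
    f=cv2.GaussianBlur(env.grab_frame(n),(3,3),0); h=cv2.cvtColor(f,cv2.COLOR_RGB2HSV)
    H,S,V=[h[...,i].astype(int) for i in range(3)]
    lo=105 if n=="scene" else 115
    m=((H>=7)&(H<=15)&(S>132)&(V>lo)&(V<172)).astype(np.uint8)*255
    if n=="top": m[:215]=0;m[290:]=0;m[:,:180]=0
    m=cv2.morphologyEx(m,cv2.MORPH_OPEN,np.ones((3,3)))
    out=[]
    for c in cv2.findContours(m,cv2.RETR_EXTERNAL,cv2.CHAIN_APPROX_NONE)[0]:
        a=cv2.contourArea(c)
        if 80<a<450: out.append((cv2.minAreaRect(c),a))
    return out
E
python3 - <<'E'
from h import *
T=lambda x,y:(157+(x+.5)/3-.5,155+(y+.5)/3-.5); S=lambda x,y:(132+(x+.5)/3-.5,92+(y+.5)/3-.5)
print("cams",ray("top",(0,0))[0],ray("scene",(0,0))[0])
p=lambda l,*a:print(l,*[np.round(x,4) for x in a])
p("brush top",*tri(T(684,82),S(148,512)))
for z,c in[(.196,T(684,82))]: p("handle@.196",plane("top",c,z))
p("handle scene",plane("scene",S(148,512),.196))
p("stem/cup rim",plane("top",T(657,120),.045))
p("jar rim top",plane("top",T(297,120),.072),plane("scene",S(577,300),.072))
p("crate corners",*[plane("top",T(*c),.065) for c in[(421,42),(564,57),(552,182),(406,168)]])
p("pad",*[plane("top",T(*c),.004) for c in[(71,166),(187,162),(190,82)]])
for n in("top","scene"):
    f=env.grab_frame(n); h=cv2.cvtColor(f,cv2.COLOR_RGB2HSV)
    for (c,wh,an),a in chews(n):
        b=cv2.boxPoints((c,wh,an)); q=[plane(n,x,.035)[:2] for x in b]; e=q[1]-q[0],q[2]-q[1]
        L=max(e,key=np.linalg.norm); p(n,c,wh,a,plane(n,c,.035)[:2],[np.linalg.norm(x) for x in e],"yaw",np.degrees(np.arctan(L[1]/L[0])))
h=env.grab_frame("top").max(2)[150:210,170:230]
m=cv2.findContours((h<70).astype(np.uint8),cv2.RETR_EXTERNAL,cv2.CHAIN_APPROX_NONE)[0]
for c in m: print("blk",cv2.contourArea(c),cv2.minAreaRect(c),cv2.boundingRect(c))
p("gauge bridge ends @.094",plane("top",T(69,108),.094),plane("top",T(167,102),.094))
E
```

```text
cams [ 0.2137722  -0.01026263  1.81207914] [ 1.01820848 -0.39144134  1.04551211]
brush top [ 0.6051 -0.312   0.1982] 0.0014
handle@.196 [ 0.6054 -0.3131  0.196 ]
handle scene [ 0.6043 -0.3112  0.196 ]
stem/cup rim [ 0.5974 -0.307   0.045 ]
jar rim top [0.6032 0.1107 0.072 ] [0.6209 0.1008 0.072 ]
crate corners [ 0.6937 -0.0346  0.065 ] [ 0.6709 -0.2001  0.065 ] [ 0.5239 -0.1793  0.065 ] [ 0.5449 -0.013   0.065 ]
pad [0.5701 0.3859 0.004 ] [0.5711 0.2471 0.004 ] [0.6689 0.2435 0.004 ]Traceback (most recent call last):
  File "<stdin>", line 16, in <module>
  File "<stdin>", line 4, in <lambda>
    return _wrapfunc(a, 'round', decimals=decimals, out=out)
    return _wrapit(obj, method, *args, **kwds)
    result = getattr(arr, method)(*args, **kwds)
numpy._core._exceptions._UFuncNoLoopError: ufunc 'multiply' did not contain a loop with signature matching types (dtype('<U3'), dtype('float64')) -> None
```

Run:
```python
from h import *
T=lambda x,y:(157+(x+.5)/3-.5,155+(y+.5)/3-.5); S=lambda x,y:(132+(x+.5)/3-.5,92+(y+.5)/3-.5)
p=lambda l,*a:print(l,*[np.round(x,4).tolist() for x in a])
a=np.linspace(0,6.28,60)
c=np.array([proj("scene",(.603+.08*np.cos(t),.111+.08*np.sin(t),.072)) for t in a]); c=(c-[132,92])*3+1
print("jar in scenec x",c[:,0].min(),c[:,0].max(),"y",c[:,1].min(),c[:,1].max())
for n in("top","scene"):
    for (c,wh,an),a in chews(n):
        b=cv2.boxPoints((c,wh,an)); q=[plane(n,x,.035)[:2] for x in b]; e=q[1]-q[0],q[2]-q[1]
        L=max(e,key=np.linalg.norm); p(n,c,wh,plane(n,c,.035)[:2],[np.linalg.norm(x) for x in e],np.degrees(np.arctan(L[1]/L[0])))
h=env.grab_frame("top").max(2)[150:210,170:230]
for c in cv2.findContours((h<70).astype(np.uint8),cv2.RETR_EXTERNAL,cv2.CHAIN_APPROX_NONE)[0]:
    if cv2.contourArea(c)>10: print("blk",cv2.contourArea(c),cv2.minAreaRect(c),cv2.boundingRect(c))
p("gauge bridge ends @.094",plane("top",T(69,108),.094),plane("top",T(167,102),.094))
```

```text
jar in scenec x 481.29791601077056 662.2692298922799 y 207.80671388142045 358.8110272298835
top [220.75, 252.25] [12.3329, 19.6061] [0.4115, 0.2367] [0.0674, 0.0432] -18.5735
top [352.1193, 246.4358] [12.9307, 18.965] [0.4193, -0.2167] [0.0661, 0.0445] -19.2152
top [264.5, 243.0] [18.0, 11.0] [0.4396, 0.0851] [0.0382, 0.0626] -1.1164
top [314.5, 237.0] [18.0, 13.0] [0.4557, -0.0883] [0.0451, 0.0628] -2.1782
top [514.04, 228.78] [29.2742, 16.5463] [0.4641, -0.7873] [0.06, 0.1028] 1.7962
scene [297.7141, 399.7221] [4.5504, 58.0246] [0.9493, -0.2833] [0.1195, 0.0092] -89.5575
scene [335.0574, 344.9178] [31.5458, 19.987] [0.9196, -0.144] [0.0442, 0.0714] 45.9171
scene [192.642, 317.2276] [18.1521, 13.5985] [0.6592, -0.3528] [0.032, 0.043] 45.7506
scene [349.4104, 285.3561] [37.8197, 15.2067] [0.8412, -0.0191] [0.0393, 0.0908] 39.2279
scene [275.9103, 276.9571] [11.4587, 67.0756] [0.7095, -0.1408] [0.1673, 0.0301] 76.8666
scene [233.6157, 269.7349] [26.9258, 4.3612] [0.6271, -0.2082] [0.0109, 0.0719] -8.5966
scene [321.7771, 223.5711] [52.2782, 17.2262] [0.6742, 0.0468] [0.0516, 0.1381] 4
[... 273 characters left out ...]
.4118] [13.0969, 14.5521] [0.6739, 0.2711] [0.0499, 0.0359] -57.8648
scene [519.3021, 175.0882] [7.5802, 22.5793] [0.9146, 0.5623] [0.0799, 0.0197] -80.92
scene [276.2514, 166.2238] [22.8191, 15.0889] [0.4555, 0.0756] [0.048, 0.0741] -4.5732
scene [412.2744, 131.9695] [8.1719, 20.4298] [0.6229, 0.4609] [0.0614, 0.0311] 57.082
scene [429.3189, 87.8135] [8.3079, 24.4091] [0.5388, 0.6368] [0.0944, 0.0315] -89.8166
scene [382.5595, 83.5433] [53.009, 13.7485] [0.4298, 0.5411] [0.0595, 0.1852] -0.1207
blk 81.0 ((23.561540603637695, 37.492313385009766), (13.02364730834961, 7.938222408294678), 82.87498474121094) (19, 31, 10, 14)
gauge bridge ends @.094 [0.6199, 0.3695, 0.094] [0.6236, 0.2572, 0.094]
```

```bash
python3 -m crank '[0,0,-0.25,0,0,-0.0482,-1, 0,0,-0.25,0,0,-0.0482,-1, 0,0,-0.25,0,0,-0.0482,-1]'
python3 -m crank '[-0.1,-0.28,0,0,0,0,-1,-0.1,-0.28,0,0,0,0,-1,-0.1,-0.28,0,0,0,0,-1,-0.1,-0.28,0,0,0,0,-1,-0.1,-0.28,0,0,0,0,-1,-0.1,-0.28,0,0,0,0,-1,-0.1,-0.28,0,0,0,0,-1,-0.1,-0.28,0,0,0,0,-1]'
python3 -m crank '[-0.1,-0.28,0,0,0,0,-1,-0.1,-0.28,0,0,0,0,-1,-0.1,-0.28,0,0,0,0,-1,-0.1,-0.28,0,0,0,0,-1,-0.1,-0.28,0,0,0,0,-1,-0.1,-0.28,0,0,0,0,-1,-0.1,-0.28,0,0,0,0,-1,-0.1,-0.28,0,0,0,0,-1,0,0,0,0,0,0,-1]'
```

```text
clock: 0.88
tcp_pos: [0.2855, 0.5837, 0.3662]
eef_rot: [3.142, 0.0, -3.137]
wrist_force: [-0.5, 0.7, -0.2]
width: 1.003
finger_force: 0.0
clock: 1.88
tcp_pos: [0.4455, 0.134, 0.365]
eef_rot: [3.141, 0.001, 3.141]
wrist_force: [0.9, 0.9, -0.5]
width: 0.998
finger_force: 0.0
clock: 3.0
tcp_pos: [0.6051, -0.3157, 0.3619]
eef_rot: [3.14, -0.003, 3.137]
wrist_force: [0.1, 0.3, -0.7]
width: 1.0
finger_force: 0.0
```

```bash
python3 -m crank '[0,0.018,0.225,0,0,0,-1,0,0,0.225,0,0,0,-1,0,0,0.225,0,0,0,-1,0,0,0.225,0,0,0,-1,0,0,0.225,0,0,0,-1,0,0,0,0,0,0,-1]'
python3 -m crank '[0,0,0,0,0,0,1,0,0,0,0,0,0,1,0,0,0,0,0,0,1,0,0,0,0,0,0,1,0,0,0,0,0,0,1,0,0,0,0,0,0,1]'
```

```text
clock: 3.75
tcp_pos: [0.6023, -0.306, 0.135]
eef_rot: [3.137, -0.008, -3.141]
wrist_force: [0.0, 0.2, -0.5]
width: 0.998
finger_force: 0.0
clock: 4.5
tcp_pos: [0.605, -0.3087, 0.1396]
eef_rot: [3.142, -0.0, 3.141]
wrist_force: [-0.3, 0.9, 0.0]
width: 0.428
finger_force: 0.0
```

```bash
python3 -m crank '[0,0,0,0,0,0,1,0,0,0,0,0,0,1,0,0,0,0,0,0,1,0,0,0,0,0,0,1,0,0,0,0,0,0,1]'
python3 -m crank '[0,0,-0.1,0,0,0,1,0,0,-0.25,0,0,0,1,0,0,0,0,0,0,1]'; python3 -m crank '[0,0,0,0,0,0,1]'
```

```text
clock: 5.12
tcp_pos: [0.605, -0.3086, 0.1394]
eef_rot: [3.141, -0.0, 3.141]
wrist_force: [-0.1, 0.3, -2.2]
width: 0.247
finger_force: 30.0
clock: 5.5
tcp_pos: [0.6081, -0.3105, 0.2179]
eef_rot: [-3.135, 0.011, 3.141]
wrist_force: [1.9, 0.3, -0.6]
width: 0.248
finger_force: 30.0
clock: 5.62
tcp_pos: [0.6053, -0.3087, 0.2107]
eef_rot: [-3.141, 0.001, 3.141]
wrist_force: [-0.0, -0.0, -2.2]
width: 0.248
finger_force: 30.0
```

```bash
python3 -m crank '[0,0,-0.15,0,0,0,1,0,0.262,0,0,0,0,1,0,0.262,0,0,0,0,1,0,0.262,0,0,0,0,1,0,0.262,0,0,0,0,1,0,0.262,0,0,0,0,1,0,0.262,0,0,0,0,1,0,0.262,0,0,0,0,1,0,0.262,0,0,0,0,1,0,0,0,0,0,0,1]'
python3 -m crank '[0,0,0,0,0,0,1,0,0,0,0,0,0,1]'
python3 - <<'E'
from h import *
crop("scene",(320,190),(200,150),4,"s1")
E
```

```text
clock: 6.88
tcp_pos: [0.6039, 0.1137, 0.2376]
eef_rot: [3.141, -0.004, -3.137]
wrist_force: [0.2, -0.7, -2.0]
width: 0.25
finger_force: 30.0
clock: 7.12
tcp_pos: [0.6051, 0.1093, 0.239]
eef_rot: [-3.141, -0.001, 3.14]
wrist_force: [-0.7, 0.0, -1.3]
width: 0.251
finger_force: 30.0
```

View pics/s1.png

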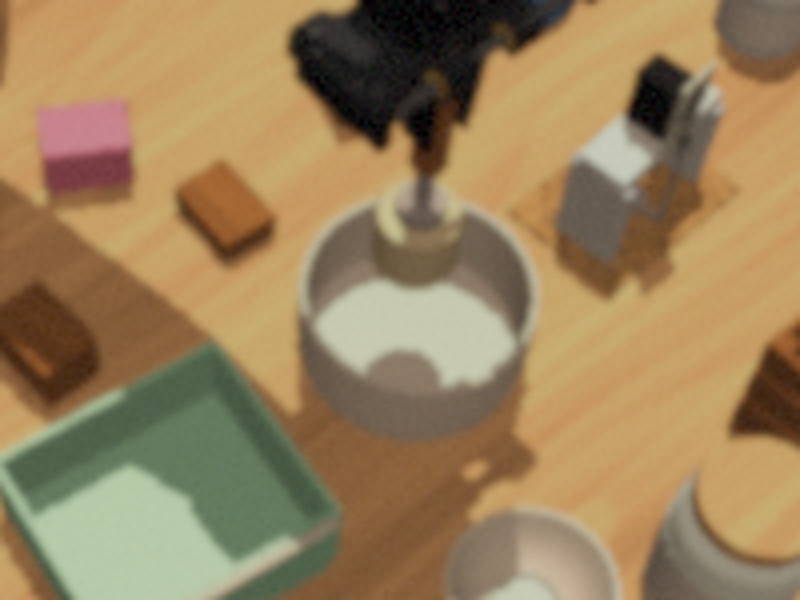

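The picture shows the brush hanging freely over the jar's opening, with the bristle end at (418,278) and the jar at (418,300). Now I scrub.

```bash
python3 -m crank '[0,0,0.25,0,0,0,1,0,0,0.2,0,0,0,1,0,0,0.04,0,0,0,1,0,0,0.015,0,0,0,1,0,0,0,0,0,0,1,0,0,0,0,0,0,1]'
python3 -m crank '[0,0,-0.175,0,0,0,1,0,0,-0.175,0,0,0,1,0,0,0,0,0,0,1,0,0,0,0,0,0,1]'
python3 -m crank '[0,0,0.17,0,0,0,1,0,0,0.14,0,0,0,1,0,0,0.04,0,0,0,1,0,0,0,0,0,0,1,0,0,0,0,0,0,1]'
python3 -m crank '[0,0,-0.175,0,0,0,1,0,0,-0.175,0,0,0,1,0,0,0,0,0,0,1,0,0,0,0,0,0,1]'
python3 -m crank '[0,0,0.17,0,0,0,1,0,0,0.14,0,0,0,1,0,0,0.04,0,0,0,1,0,0,0,0,0,0,1,0,0,0,0,0,0,1]'
python3 -m crank '[0,0,-0.25,0,0,0,1,0,0,-0.25,0,0,0,1,0,0,0,0,0,0,1,0,0,0,0,0,0,1]'
```

```text
clock: 7.92
tcp_pos: [0.6062, 0.1106, 0.1403]
eef_rot: [3.141, 0.003, 3.141]
wrist_force: [0.3, -1.2, -1.6]
width: 0.249
finger_force: 30.0
clock: 8.43
tcp_pos: [0.6049, 0.1105, 0.2078]
eef_rot: [-3.141, -0.001, 3.141]
wrist_force: [0.2, -0.1, -2.1]
width: 0.246
finger_force: 30.0
clock: 9.05
tcp_pos: [0.6046, 0.1105, 0.1377]
eef_rot: [-3.141, -0.002, 3.141]
wrist_force: [-1.1, -0.9, 0.2]
width: 0.249
finger_force: 30.0
clock: 9.55
tcp_pos: [0.6044, 0.1105, 0.2066]
eef_rot: [-3.141, -0.003, 3.141]
wrist_force: [0.1, 0.3, -1.9]
width: 0.247
finger_force: 30.0
clock: 10.18
tcp_pos: [0.6045, 0.1105, 0.1371]
eef_rot: [-3.141, -0.002, 3.141]
wrist_force: [0.2, 0.0, -1.9]
width: 0.246
finger_force: 30.0
clock: 10.68
tcp_pos: [0.6047, 0.1105, 0.2373]
eef_rot: [-3.141, -0.002, 3.141]
wrist_force: [-1.2, -0.0, -2.1]
width: 0.247
finger_force: 30.0
```

```bash
python3 -m crank '[0,-0.262,0,0,0,0,1,0,-0.262,0,0,0,0,1,0,-0.262,0,0,0,0,1,0,-0.262,0,0,0,0,1,0,-0.262,0,0,0,0,1,0,-0.262,0,0,0,0,1,0,-0.262,0,0,0,0,1,0,-0.262,0,0,0,0,1,0,0,0,0,0,0,1,0,0,0,0,0,0,1]'
python3 -m crank '[0,0,0,0,0,0,1]'
```

```text
clock: 11.92
tcp_pos: [0.6041, -0.3079, 0.2359]
eef_rot: [3.139, -0.004, 3.141]
wrist_force: [0.3, 0.4, -2.6]
width: 0.248
finger_force: 30.0
clock: 12.05
tcp_pos: [0.6049, -0.3071, 0.2375]
eef_rot: [3.14, -0.001, -3.141]
wrist_force: [0.4, 0.1, -1.3]
width: 0.249
finger_force: 30.0
```

```bash
python3 -m crank '[0,-0.005,0.25,0,0,0,1,0,0,0.18,0,0,0,1,0,0,0.05,0,0,0,1,0,0,0,0,0,0,1,0,0,0.01,0,0,0,1,0,0,0,0,0,0,1]'
python3 -m crank '[0,0,0,0,0,0,-1,0,0,0,0,0,0,-1,0,0,0,0,0,0,-1,0,0,0,0,0,0,-1,0,0,0,0,0,0,-1,0,0,-0.2,0,0,0,-1,0,0,-0.3,0,0,0,-1,0,0,-0.3,0,0,0,-1,0,0,-0.3,0,0,0,-1]'
python3 -m crank '[0,0,0,0,0,0,-1]'
python3 - <<'E'
from h import *
f=cv2.resize(env.grab_frame("scene")[230:330,140:260,::-1],None,fx=4,fy=4); g=cv2.resize(env.grab_frame("top")[150:240,170:260,::-1],None,fx=4.44,fy=4.44)[:400]
cv2.imwrite("pics/s2.png",np.hstack([f,np.resize(g,(400,400,3)) if g.shape[:2]!=(400,400) else g])[:,:800])
E
```

```text
clock: 12.8
tcp_pos: [0.606, -0.3101, 0.1426]
eef_rot: [-3.14, 0.003, 3.141]
wrist_force: [1.1, 0.0, -1.8]
width: 0.251
finger_force: 30.0
clock: 13.92
tcp_pos: [0.6049, -0.3095, 0.3626]
eef_rot: [-3.142, 0.0, 3.141]
wrist_force: [1.4, -1.7, 0.1]
width: 0.998
finger_force: 0.0
clock: 14.05
tcp_pos: [0.6069, -0.3107, 0.3694]
eef_rot: [-3.135, 0.011, 3.141]
wrist_force: [-0.1, -0.0, -0.1]
width: 0.999
finger_force: 0.0
```

View pics/s2.png

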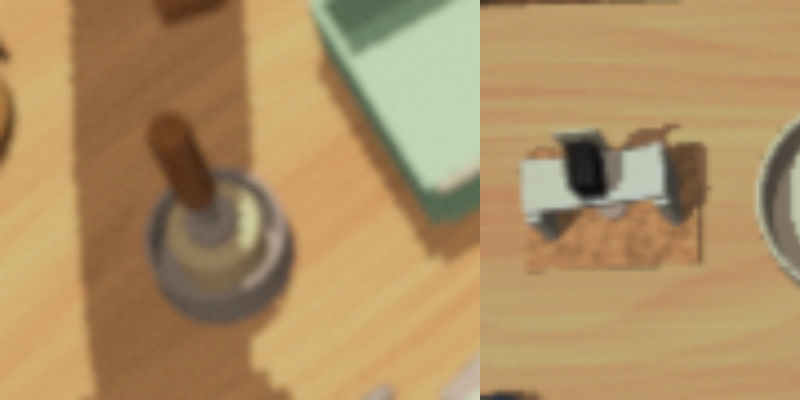

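The left crop shows the brush upright in its steel cup (215,240). The right crop shows the gauge bridge centred at about (592,179), with its black block at (585,170).

Run:
```python
from h import *
T=lambda x,y:(170+(x-480+.5)/4.44-.5,150+(y+.5)/4.44-.5)
a,b=plane("top",T(521,186),.094),plane("top",T(663,172),.094); c=(a+b)/2
print(a,b,c,np.linalg.norm(a-b),"yaw",np.degrees(np.arctan2(-(a-b)[0],(a-b)[1])))
# scene s1 crop: origin (220,115) scale 4 ; predicted handle top corners & bridge ends
th=np.arctan2(-(a-b)[0],(a-b)[1]); R=np.array([[np.cos(th),-np.sin(th)],[np.sin(th),np.cos(th)]])
for l,(x,y,z) in {"h--":(-.018,-.012,.146),"h-+":(-.018,.012,.146),"h+-":(.018,-.012,.146),"h++":(.018,.012,.146),"b--":(-.025,-.055,.094),"b+-":(.025,-.055,.094)}.items():
    q=R@[x,y]+c[:2]; print(l,np.round((proj("scene",(*q,z))-[220,115])*4+1.5), "top",np.round((proj("top",(*q,z))-[170,150])*4.44+[482,1.5]))
print("state",env.get_state()["tcp_pos"])
```

```text
[0.6169914  0.37230546 0.094     ] [0.62483914 0.26234717 0.094     ] [0.62091527 0.31732631 0.094     ] 0.11023798721737897 yaw 4.082285564984821
h-- [634.  63.] top [597. 185.]
h-+ [657.  43.] top [565. 188.]
h+- [677.  93.] top [594. 138.]
h++ [700.  73.] top [562. 141.]
b-- [570. 142.] top [665. 203.]
b+- [628. 184.] top [661. 140.]
state [ 0.60526275 -0.30975444  0.3615282 ]
```

```bash
python3 -m crank '[-0.0085,0.2845,0,0,0,0,-1,-0.0085,0.2845,0,0,0,0,-1,-0.0085,0.2845,0,0,0,0,-1,-0.0085,0.2845,0,0,0,0,-1,-0.0085,0.2845,0,0,0,0,-1,-0.0085,0.2845,0,0,0,0,-1,-0.0085,0.2845,0,0,0,0,-1,-0.0085,0.2845,0,0,0,0,-1,-0.0085,0.2845,0,0,0,0,-1,-0.0085,0.2845,0,0,0,0,-1]'
python3 -m crank '[-0.0085,0.2845,0,0,0,0,-1,0,0,0.2,0,0,-0.0227,-1,0,0,0.2,0,0,0,-1,0,0,0.2,0,0,0,-1,0,0,0.2,0,0,0,-1,0,0,0,0,0,0,-1,0,0,0,0,0,0,-1]'
```

```text
clock: 15.4
tcp_pos: [0.6214, 0.2609, 0.3572]
eef_rot: [-3.14, -0.005, 3.141]
wrist_force: [0.4, 0.4, 0.6]
width: 1.001
finger_force: 0.0
clock: 16.27
tcp_pos: [0.6241, 0.3162, 0.2008]
eef_rot: [-3.141, -0.0, -3.071]
wrist_force: [-0.0, 0.4, 0.4]
width: 0.997
finger_force: 0.0
```

```bash
python3 -m crank '[0,0,0.25,0,0,0,-1,0,0,0.2,0,0,0,-1,0,0,0.04,0,0,0,-1,0,0,0,0,0,0,-1]'
python3 -m crank '[0,0,0,0,0,0,1,0,0,0,0,0,0,1,0,0,0,0,0,0,1,0,0,0,0,0,0,1,0,0,0,0,0,0,1,0,0,0,0,0,0,1,0,0,0,0,0,0,1,0,0,0,0,0,0,1,0,0,0,0,0,0,1,0,0,0,0,0,0,1]'
python3 - <<'E'
from h import *
f=cv2.resize(env.grab_frame("scene")[70:170,340:440,::-1],None,fx=4,fy=4); g=cv2.resize(env.grab_frame("top")[140:240,150:250,::-1],None,fx=4,fy=4)
cv2.imwrite("pics/s3.png",np.hstack([f,g]))
E
```

```text
clock: 16.77
tcp_pos: [0.6252, 0.3166, 0.1047]
eef_rot: [3.141, 0.002, -3.071]
wrist_force: [0.7, -0.6, 0.4]
width: 1.003
finger_force: 0.0
clock: 18.02
tcp_pos: [0.624, 0.316, 0.1024]
eef_rot: [-3.141, -0.0, -3.071]
wrist_force: [1.1, -0.5, -0.9]
width: 0.253
finger_force: 30.0
```

View pics/s3.png

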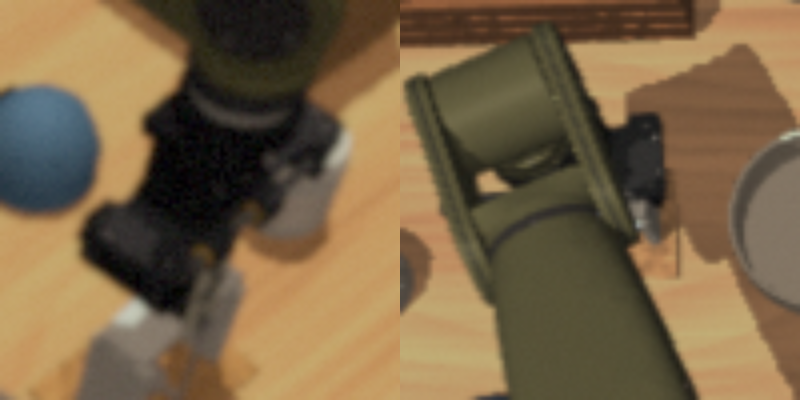

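```bash
cat >> h.py <<'E'
def go(x,y,z,gy=None,rows=1):
    "shift in tool units to world x,y,z (tool down), and turn for object yaw gy deg (tool yaw = 180+gy)"
    s=env.get_state(); t=s["eef_rot"][2]; p=np.array(s["tcp_pos"]); d=np.array([x,y,z])-p
    X=np.array([np.cos(t),np.sin(t),0]);Y=np.array([np.sin(t),-np.cos(t),0])
    u=np.array([X@d,Y@d,-d[2]])/.2
    w=0 if gy is None else -((np.radians(180+gy)-t+np.pi)%(2*np.pi)-np.pi)/np.pi
    print("p",p.round(4),"yaw",round(np.degrees(t)-180,1)%360,"shift",u.round(4),"turn",round(w,4),"/rows",(u/rows).round(4),"minrows",np.linalg.norm(d)/.0625,abs(w)*180/10.7)
E
python3 -m crank '[0,0,-0.1,0,0,0,1,0,0,-0.2,0,0,0,1,0,0,-0.2,0,0,0,1,0,0,0,0,0,0,1,0,0,0,0,0,0,1]'
python3 - <<'E'
from h import *
print(env.get_state()["width"]);go(.4135,.236,.19,-18.6,5)
E
```

```text
clock: 18.75
tcp_pos: [0.6232, 0.316, 0.201]
eef_rot: [-3.141, -0.002, -3.071]
wrist_force: [-0.1, -0.8, -5.6]
width: 0.254
finger_force: 30.0
0.25443697391557557
p [0.6232 0.316  0.201 ] yaw 4.100000000000023 shift [ 1.0742 -0.3247  0.0548] turn 0.1259 /rows [ 0.2148 -0.0649  0.011 ] minrows 3.5952588243042167 2.118111137677886
```

```bash
python3 -m crank '[0.215,-0.065,0.011,0,0,0,1,0.215,-0.065,0.011,0,0,0,1,0.215,-0.065,0.011,0,0,0,1,0.215,-0.065,0.011,0,0,0,1,0.215,-0.065,0.011,0,0,0,1,0,0,0,0,0,0.042,1,0,0,0,0,0,0.042,1,0,0,0,0,0,0.042,1,0,0,0,0,0,0,1,0,0,0,0,0,0,1]'
python3 - <<'E'
from h import *
go(.4135,.236,.0984,-18.6,1)
crop("scene",(305,130),(110,110),5,"s4")
E
```

```text
clock: 20.0
tcp_pos: [0.4135, 0.2359, 0.1901]
eef_rot: [-3.14, -0.002, 2.818]
wrist_force: [0.4, -0.2, -5.3]
width: 0.249
finger_force: 30.0
p [0.4135 0.2359 0.1901] yaw 341.5 shift [1.000e-04 7.000e-04 4.585e-01] turn 0.0005 /rows [1.000e-04 7.000e-04 4.585e-01] minrows 1.4672932535988032 0.007938133292591165
```

View pics/s4.png

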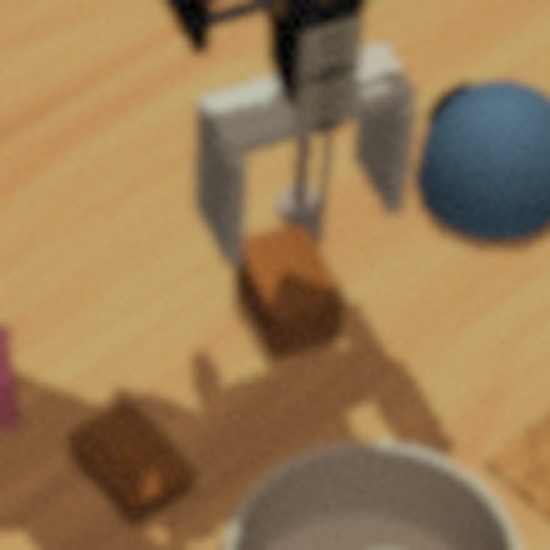

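The picture shows the gauge hanging squarely over chew_1 (290,290), with its legs at (220,180) and (385,150) and the scale plate at (328,70) with its long mark.

```bash
python3 -m crank '[0,0,0.2,0,0,0,1,0,0,0.15,0,0,0,1,0,0,0.07,0,0,0,1,0,0,0.02,0,0,0,1,0,0,0.012,0,0,0,1,0,0,0,0,0,0,1,0,0,0.006,0,0,0,1,0,0,0,0,0,0,1]'
python3 -m crank '[0,0,0,0,0,0,0.3,0,0,0,0,0,0,0.3,0,0,0,0,0,0,0.3,0,0,0,0,0,0,0.3,0,0,0,0,0,0,0.3,0,0,0,0,0,0,0.3,0,0,0,0,0,0,0.3,0,0,0,0,0,0,0.3]'
python3 - <<'E'
from h import *
crop("scene",(310,135),(80,80),7,"s5")
E
```

```text
clock: 21.05
tcp_pos: [0.4149, 0.2365, 0.1007]
eef_rot: [3.14, 0.001, 2.817]
wrist_force: [1.1, 1.0, -2.6]
width: 0.252
finger_force: 30.0
clock: 22.05
tcp_pos: [0.4142, 0.2362, 0.1]
eef_rot: [-3.142, -0.0, 2.817]
wrist_force: [0.4, -0.4, -0.4]
width: 0.35
finger_force: 0.0
```

View pics/s5.png

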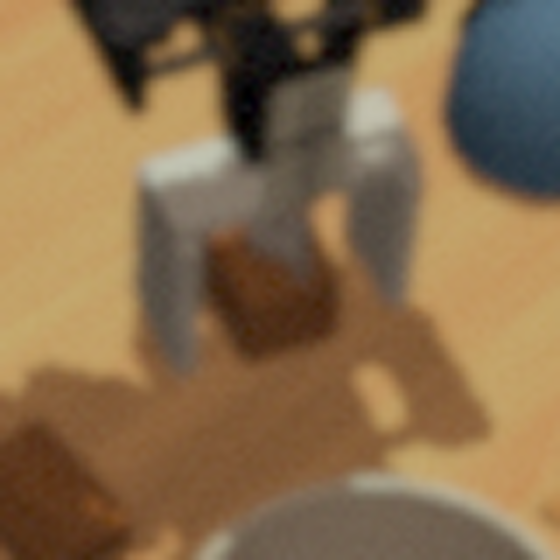

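The picture shows the gauge released and standing over chew_1, with legs at (175,300) and (395,240). The foot is on the chew top, pushed well up.

```bash
python3 -m crank '[0,0,0,0,0,0,1,0,0,0,0,0,0,1,0,0,0,0,0,0,1,0,0,0,0,0,0,1,0,0,0,0,0,0,1]'
python3 -m crank '[0,0,-0.15,0,0,0,1,0,0,-0.2,0,0,0,1,0,0,-0.1,0,0,0,1,0,0,0,0,0,0,1,0,0,0,0,0,0,1]'
python3 - <<'E'
from h import *
for n in("top","scene"):
  for (c,wh,an),a in chews(n):
    P=plane(n,c,.035)
    if .35<P[0]<.5 and abs(P[1])<.3:print(n,np.round(c,1),np.round(wh,1),P.round(4))
go(.4426,.0845,.19,-1,4)
S=lambda x,y:(132+(x+.5)/3-.5,92+(y+.5)/3-.5)
E
```

```text
clock: 22.72
tcp_pos: [0.4143, 0.2363, 0.1]
eef_rot: [3.141, -0.0, 2.817]
wrist_force: [1.1, 1.3, -1.4]
width: 0.253
finger_force: 30.0
clock: 23.35
tcp_pos: [0.4131, 0.2356, 0.1878]
eef_rot: [-3.139, -0.003, 2.816]
wrist_force: [-0.1, 0.2, -4.6]
width: 0.251
finger_force: 30.0
top [352.2 246.6] [13.  18.7] [ 0.4189 -0.2169  0.035 ]
top [314.5 237. ] [18. 13.] [ 0.4557 -0.0883  0.035 ]
scene [183.  220.1] [21.2 18.3] [ 0.429  -0.2243  0.035 ]
scene [230.1 196.9] [23.1 16.5] [ 0.452  -0.0862  0.035 ]
scene [205.  181.5] [13. 24.] [ 0.3665 -0.1087  0.035 ]
scene [307.1 127. ] [13.  16.4] [0.4057 0.2392 0.035 ]
p [0.413  0.2356 0.1877] yaw 341.4 shift [-0.3814 -0.669  -0.0114] turn -0.0979 /rows [-0.0953 -0.1672 -0.0029] minrows 2.464356972015617 1.6470322357811753
```

```bash
python3 -m crank '[-0.0953,-0.167,0,0,0,0,1,-0.0953,-0.167,0,0,0,0,1,-0.0953,-0.167,0,0,0,0,1,-0.0953,-0.167,0,0,0,0,1,0,0,0,0,0,-0.049,1,0,0,0,0,0,-0.049,1,0,0,0,0,0,0,1,0,0,0,0,0,0,1,0,0,0,0,0,0,1]'
python3 - <<'E'
from h import *
go(.4426,.0845,.0995,-1,1)
crop("scene",(275,165),(80,80),7,"s6")
E
```

```text
clock: 24.58
tcp_pos: [0.4436, 0.0854, 0.1897]
eef_rot: [-3.142, -0.001, 3.124]
wrist_force: [-0.2, 1.1, -4.0]
width: 0.253
finger_force: 30.0
p [0.4436 0.0854 0.1897] yaw 359.0 shift [ 0.0051 -0.0044  0.4512] turn -0.0002 /rows [ 0.0051 -0.0044  0.4512] minrows 1.443990850082837 0.002837077448538084
```

View pics/s6.png

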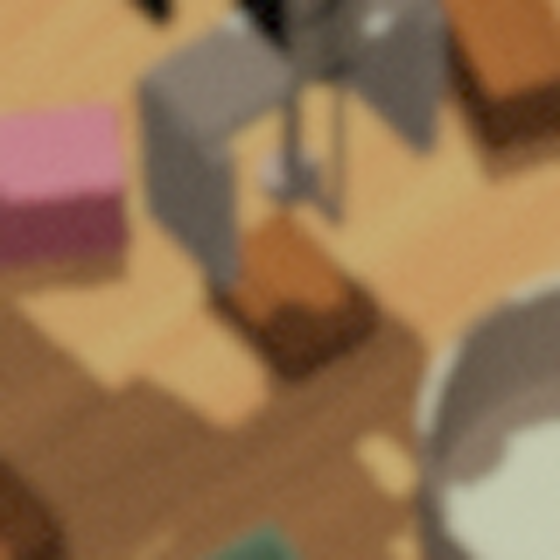

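The picture shows the gauge centred over chew_2 (300,300), clear of the pink decoy (60,180) and of the jar.

```bash
python3 -m crank '[0,0,0.2,0,0,0,1,0,0,0.15,0,0,0,1,0,0,0.07,0,0,0,1,0,0,0.02,0,0,0,1,0,0,0.012,0,0,0,1,0,0,0,0,0,0,1,0,0,0.004,0,0,0,1,0,0,0,0,0,0,1]'
python3 -m crank '[0,0,0,0,0,0,0.3,0,0,0,0,0,0,0.3,0,0,0,0,0,0,0.3,0,0,0,0,0,0,0.3,0,0,0,0,0,0,0.3,0,0,0,0,0,0,0.3,0,0,0,0,0,0,0.3,0,0,0,0,0,0,0.3]'
python3 - <<'E'
from h import *
crop("scene",(275,165),(80,80),7,"s7")
E
python3 -m crank '[0,0,0,0,0,0,1,0,0,0,0,0,0,1,0,0,0,0,0,0,1,0,0,0,0,0,0,1,0,0,0,0,0,0,1]'
python3 -m crank '[0,0,-0.15,0,0,0,1,0,0,-0.2,0,0,0,1,0,0,-0.1,0,0,0,1,0,0,0,0,0,0,1,0,0,0,0,0,0,1]'
python3 - <<'E'
from h import *
for n in("top","scene"):
  for (c,wh,an),a in chews(n):
    P=plane(n,c,.035)
    if .35<P[0]<.5 and abs(P[1])<.3:print(n,np.round(c,1),np.round(wh,1),P.round(4))
go(.4570,-.088,.19,-2.2,3)
E
```

```text
clock: 25.62
tcp_pos: [0.4447, 0.0853, 0.1001]
eef_rot: [3.141, 0.002, 3.124]
wrist_force: [-1.2, -0.4, 0.8]
width: 0.253
finger_force: 30.0
clock: 26.62
tcp_pos: [0.4439, 0.0852, 0.0989]
eef_rot: [-3.142, 0.0, 3.124]
wrist_force: [0.7, 0.2, 0.0]
width: 0.35
finger_force: 0.0
clock: 27.3
tcp_pos: [0.4438, 0.0853, 0.0989]
eef_rot: [3.142, 0.0, 3.124]
wrist_force: [-0.6, 0.4, -1.2]
width: 0.249
finger_force: 30.0
clock: 27.92
tcp_pos: [0.4426, 0.0851, 0.1867]
eef_rot: [-3.141, -0.004, 3.124]
wrist_force: [-0.7, -0.7, -4.7]
width: 0.249
finger_force: 30.0
top [220.8 252.1] [12.3 19.3] [0.412  0.2365 0.035 ]
top [352.  246.5] [13.  18.7] [ 0.4191 -0.2163  0.035 ]
scene [183.3 220.4] [20.7 18. ] [ 0.4302 -0.2242  0.035 ]
scene [276.5 162.5] [15. 15.] [0.446  0.0846 0.035 ]
scene [307.2 129.2] [19.7 14.4] [0.412  0.2337 0.035 ]
p [0.4425 0.0851 0.1865] yaw 359.0 shift [-0.0872 -0.8643 -0.0173] turn 0.0068 /rows [-0.0291 -0.2881 -0.0058] minrows 2.780411338578528 0.11381640458220214
```

View pics/s7.png

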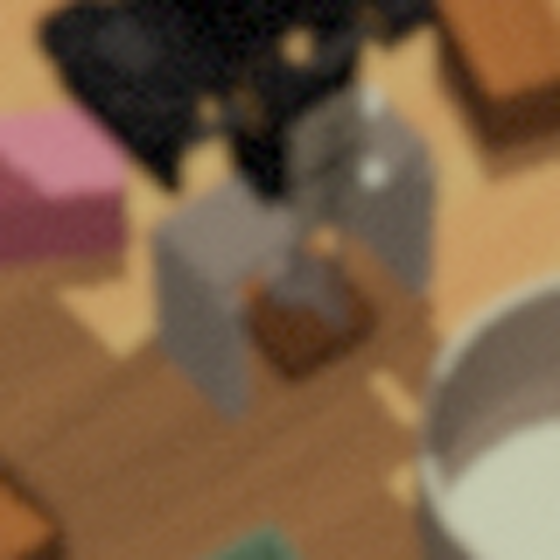

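The gauge stands over chew_2, with legs at (235,350) and (390,220) and the foot barely raised, so chew_2 is low.

```bash
python3 -m crank '[-0.029,-0.288,0,0,0,0,1,-0.029,-0.288,0,0,0,0,1,-0.029,-0.288,0,0,0,0,1,0,0,0,0,0,0.007,1,0,0,0,0,0,0,1,0,0,0,0,0,0,1]'
python3 - <<'E'
from h import *
go(.4570,-.088,.0985,-2.2,1)
crop("scene",(230,195),(80,80),7,"s8")
E
```

```text
clock: 28.78
tcp_pos: [0.4579, -0.0867, 0.1881]
eef_rot: [3.141, -0.001, 3.104]
wrist_force: [0.0, 0.4, -4.9]
width: 0.249
finger_force: 30.0
p [ 0.4579 -0.0867  0.1881] yaw 357.9 shift [ 0.0044 -0.0067  0.4482] turn 0.0003 /rows [ 0.0044 -0.0067  0.4482] minrows 1.4344016697116277 0.005488704501999573
```

View pics/s8.png

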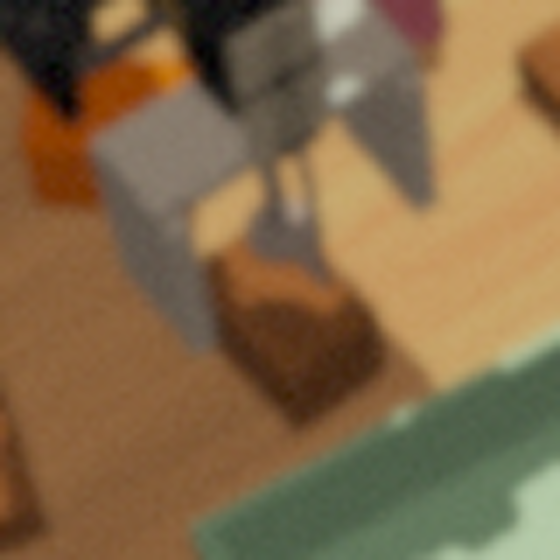

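The gauge is aligned over chew_3 (300,330), which is clearly tall, and is clear of the orange decoy (60,150) and the crate edge.

```bash
python3 -m crank '[0,0,0.2,0,0,0,1,0,0,0.15,0,0,0,1,0,0,0.07,0,0,0,1,0,0,0.02,0,0,0,1,0,0,0.01,0,0,0,1,0,0,0,0,0,0,1,0,0,0.003,0,0,0,1,0,0,0,0,0,0,1]'
python3 -m crank '[0,0,0,0,0,0,0.3,0,0,0,0,0,0,0.3,0,0,0,0,0,0,0.3,0,0,0,0,0,0,0.3,0,0,0,0,0,0,0.3,0,0,0,0,0,0,0.3,0,0,0,0,0,0,0.3,0,0,0,0,0,0,0.3]'
python3 -m crank '[0,0,0,0,0,0,1,0,0,0,0,0,0,1,0,0,0,0,0,0,1,0,0,0,0,0,0,1,0,0,0,0,0,0,1]'
python3 -m crank '[0,0,-0.15,0,0,0,1,0,0,-0.2,0,0,0,1,0,0,-0.1,0,0,0,1,0,0,0,0,0,0,1,0,0,0,0,0,0,1]'
python3 - <<'E'
from h import *
for n in("top","scene"):
  for (c,wh,an),a in chews(n):
    P=plane(n,c,.035)
    if .35<P[0]<.5 and abs(P[1])<.3:print(n,np.round(c,1),np.round(wh,1),round(an),P.round(4))
go(.421,-.217,.188,-19.2,3)
im=cv2.imread("pics/scenec.png")
for n,x in((1,524),(2,435),(3,303),(4,152)):
    r={1:(90,190),2:(190,290),3:(285,395),4:(350,450)}[n]
    print(n,r[0],im[r[0]:r[1]:3,x-3:x+4].max(2).mean(1).astype(int).tolist())
for nm,p in(("1",(.445,.23)),("3",(.49,-.11))): print(nm,[np.round((proj("scene",(*p,z))-[132,92])*3+1) for z in(0,.02,.04)])
E
```

```text
clock: 29.82
tcp_pos: [0.459, -0.088, 0.0991]
eef_rot: [-3.141, 0.002, 3.102]
wrist_force: [0.7, 0.2, -1.1]
width: 0.254
finger_force: 30.0
clock: 30.82
tcp_pos: [0.4582, -0.0878, 0.0982]
eef_rot: [-3.142, -0.0, 3.102]
wrist_force: [0.3, 0.9, 0.1]
width: 0.35
finger_force: 0.0
clock: 31.45
tcp_pos: [0.4582, -0.0879, 0.0982]
eef_rot: [-3.141, -0.0, 3.102]
wrist_force: [1.0, -0.0, -0.8]
width: 0.252
finger_force: 30.0
clock: 32.08
tcp_pos: [0.4571, -0.0874, 0.1861]
eef_rot: [3.141, -0.003, 3.102]
wrist_force: [-0.3, 0.0, -5.0]
width: 0.254
finger_force: 30.0
top [220.8 252.1] [12.3 19.3] 18 [0.412  0.2365 0.035 ]
top [352.9 246.7] [11.1 19. ] 16 [ 0.4184 -0.2193  0.035 ]
top [264.5 243. ] [18. 11.] 90 [0.4396 0.0851 0.035 ]
scene [229.9 195.1] [18.9  8.1] 9 [ 0.447 -0.083  0.035]
scene [276.  166.5] [23.3 14.8] 45 [0.4558 0.0744 0.035 ]
scene [307.1 129.7] [18.3 14.8] 63 [0.4134 0.2321 0.035 ]
p [ 0.457  -0.0874  0.186 ] yaw 357.8 shift [ 0.1547 -0.6545 -0.0102] turn 0.0942 /rows [ 0.0516 -0.2182 -0.0034] minrows 2.1522224571633086 1.584731360005296
1 90 [151, 154, 154, 155, 155, 155, 155, 156, 155, 154, 156, 156, 157, 159, 159, 151, 132, 102, 81, 75, 73, 74, 74, 80, 97, 115, 127, 137, 154, 174, 187, 190, 191, 191]
2 190 [177, 167, 156, 153, 152, 154, 157, 157, 157, 156, 158, 158, 156, 152, 150, 147, 144, 144, 143, 136, 121, 97, 78, 76, 92, 116, 142, 167, 184, 190, 191, 191, 191, 191]
3 285 [180, 168, 156, 148, 143, 145, 149, 150, 152, 152, 152, 153, 152, 150, 147, 144, 144, 144, 145, 141, 129, 107, 85, 71, 69, 66, 66, 70, 80, 96, 116, 129, 135, 144, 158, 171, 163]
4 350 [180, 167, 159, 155, 155, 156, 157, 158, 158, 158, 159, 158, 158, 157, 156, 156, 156, 156, 156, 156, 154, 148, 132, 108, 87, 79, 86, 98, 112, 127, 146, 168, 185, 190]
1 [array([544., 157.]), array([545., 144.]), array([547., 131.])]
3 [array([304., 377.]), array([301., 366.]), array([299., 355.])]
```

Side-face heights from the scene image are about 39, 20, 47 and 26 mm, so chews 1 and 3 are tall and 2 and 4 are short. Next is chew_4.

```bash
python3 -m crank '[0.0516,-0.218,0,0,0,0,1,0.0516,-0.218,0,0,0,0,1,0.0516,-0.218,0,0,0,0,1,0,0,0,0,0,0.047,1,0,0,0,0,0,0.047,1,0,0,0,0,0,0,1,0,0,0,0,0,0,1]'
python3 - <<'E'
from h import *
go(.421,-.217,.0982,-19.2,1)
crop("scene",(185,215),(80,80),7,"s9")
E
```

```text
clock: 33.05
tcp_pos: [0.4219, -0.217, 0.1875]
eef_rot: [3.141, -0.001, 2.809]
wrist_force: [0.1, 0.4, -5.3]
width: 0.254
finger_force: 30.0
p [ 0.4219 -0.217   0.1875] yaw 341.0 shift [ 0.0043 -0.0014  0.4464] turn 0.0009 /rows [ 0.0043 -0.0014  0.4464] minrows 1.4284111606629288 0.015647851978019958
```

View pics/s9.png

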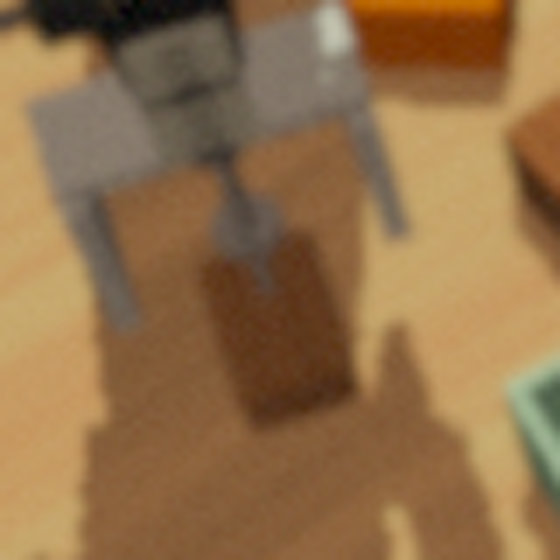

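The gauge is aligned over chew_4 (280,320), with its legs clear at (125,310) and (395,230).

```bash
python3 -m crank '[0,0,0.2,0,0,0,1,0,0,0.15,0,0,0,1,0,0,0.07,0,0,0,1,0,0,0.02,0,0,0,1,0,0,0.008,0,0,0,1,0,0,0,0,0,0,1,0,0,0.003,0,0,0,1,0,0,0,0,0,0,1]'
python3 -m crank '[0,0,0,0,0,0,0.3,0,0,0,0,0,0,0.3,0,0,0,0,0,0,0.3,0,0,0,0,0,0,0.3,0,0,0,0,0,0,0.3,0,0,0,0,0,0,0.3,0,0,0,0,0,0,0.3,0,0,0,0,0,0,0.3]'
python3 -m crank '[0,0,0,0,0,0,1,0,0,0,0,0,0,1,0,0,0,0,0,0,1,0,0,0,0,0,0,1,0,0,0,0,0,0,1]'
python3 -m crank '[0,0,-0.15,0,0,0,1,0,0,-0.2,0,0,0,1,0,0,-0.2,0,0,0,1,0,0,-0.15,0,0,0,1,0,0,0,0,0,0,1,0,0,0,0,0,0,1]'
python3 - <<'E'
from h import *
go(.624,.316,.24,4.05,10)
E
```

```text
clock: 34.1
tcp_pos: [0.4228, -0.2177, 0.0987]
eef_rot: [-3.141, 0.002, 2.807]
wrist_force: [0.1, 0.0, -4.5]
width: 0.25
finger_force: 30.0
clock: 35.1
tcp_pos: [0.4222, -0.2173, 0.098]
eef_rot: [3.142, -0.0, 2.807]
wrist_force: [0.5, -0.1, 0.1]
width: 0.347
finger_force: 0.0
clock: 35.72
tcp_pos: [0.4222, -0.2174, 0.098]
eef_rot: [-3.141, -0.0, 2.807]
wrist_force: [-0.1, -1.0, -1.3]
width: 0.256
finger_force: 30.0
clock: 36.48
tcp_pos: [0.4212, -0.2166, 0.2355]
eef_rot: [3.141, -0.004, 2.807]
wrist_force: [-0.3, 0.8, -5.0]
width: 0.252
finger_force: 30.0
p [ 0.4212 -0.2166  0.2355] yaw 340.8 shift [-0.0838  2.8482 -0.0225] turn -0.129 /rows [-0.0084  0.2848 -0.0023] minrows 9.118615622471353 2.1693183868103527
```

```bash
python3 -m crank '[-0.0084,0.285,0,0,0,0,1,-0.0084,0.285,0,0,0,0,1,-0.0084,0.285,0,0,0,0,1,-0.0084,0.285,0,0,0,0,1,-0.0084,0.285,0,0,0,0,1,-0.0084,0.285,0,0,0,0,1,-0.0084,0.285,0,0,0,0,1,-0.0084,0.285,0,0,0,0,1,-0.0084,0.285,0,0,0,0,1,-0.0084,0.285,0,0,0,0,1]'
python3 -m crank '[0,0,0,0,0,-0.043,1,0,0,0,0,0,-0.043,1,0,0,0,0,0,-0.043,1,0,0,0,0,0,0,1,0,0,0,0,0,0,1]'
python3 - <<'E'
from h import *
go(.624,.316,.1025,4.05,1)
E
```

```text
clock: 37.72
tcp_pos: [0.6243, 0.3169, 0.2339]
eef_rot: [-3.138, -0.004, 2.807]
wrist_force: [1.1, -0.7, -3.8]
width: 0.25
finger_force: 30.0
clock: 38.35
tcp_pos: [0.6245, 0.3153, 0.236]
eef_rot: [-3.141, -0.003, -3.073]
wrist_force: [1.0, 0.2, -4.5]
width: 0.255
finger_force: 30.0
p [0.6245 0.3153 0.236 ] yaw 3.8999999999999773 shift [0.0024 0.0038 0.6674] turn -0.0006 /rows [0.0024 0.0038 0.6674] minrows 2.135766562088983 0.009874435468673127
```

```bash
python3 -m crank '[0.002,0.004,0.25,0,0,0,1,0,0,0.25,0,0,0,1,0,0,0.12,0,0,0,1,0,0,0.03,0,0,0,1,0,0,0.013,0,0,0,1,0,0,0,0,0,0,1,0,0,0.004,0,0,0,1,0,0,0,0,0,0,1]'
python3 -m crank '[0,0,0,0,0,0,-1,0,0,0,0,0,0,-1,0,0,0,0,0,0,-1,0,0,0,0,0,0,-1,0,0,0,0,0,0,-1,0,0,-0.2,0,0,0,-1,0,0,-0.3,0,0,0,-1,0,0,-0.1,0,0,0,-1,0,0,0,0,0,0,-1,0,0,0,0,0,0,-1]'
python3 - <<'E'
from h import *
for n in("top","scene"):
  for (c,wh,an),a in chews(n):
    P=plane(n,c,.035)
    if .35<P[0]<.5 and abs(P[1])<.3:print(n,np.round(c,1),np.round(wh,1),round(an),P.round(4))
go(.4135,.2362,.22,-18.6,5)
E
```

```text
clock: 39.35
tcp_pos: [0.6251, 0.3165, 0.1056]
eef_rot: [3.141, 0.001, -3.071]
wrist_force: [0.4, 0.3, -5.1]
width: 0.254
finger_force: 30.0
clock: 40.6
tcp_pos: [0.6237, 0.3159, 0.2218]
eef_rot: [-3.14, -0.004, -3.071]
wrist_force: [-0.1, -0.7, 0.2]
width: 0.996
finger_force: 0.0
top [366. 254.] [13.3 19. ] 18 [ 0.3919 -0.2632  0.035 ]
top [314.5 237. ] [18. 13.] 90 [ 0.4557 -0.0883  0.035 ]
scene [163.9 223.3] [21.3 18.7] 76 [ 0.4042 -0.2676  0.035 ]
scene [307.1 129.7] [18.3 14.8] 63 [0.4134 0.2321 0.035 ]
p [0.6235 0.3158 0.2213] yaw 4.100000000000023 shift [ 1.0756 -0.3228  0.0065] turn 0.1259 /rows [ 0.2151 -0.0646  0.0013] minrows 3.593540427804262 2.117305383335835
```

```bash
python3 -m crank '[0.215,-0.065,0,0,0,0,-1,0.215,-0.065,0,0,0,0,-1,0.215,-0.065,0,0,0,0,-1,0.215,-0.065,0,0,0,0,-1,0.215,-0.065,0,0,0,0,-1,0,0,0.1,0,0,0.042,-1,0,0,0.1,0,0,0.042,-1,0,0,0.1,0,0,0.042,-1,0,0,0.2,0,0,0,-1,0,0,0,0,0,0,-1]'
python3 -m crank '[0,0,0,0,0,0,-1]'
python3 - <<'E'
from h import *
go(.413,.2362,.010,-18.6,1)
E
```

```text
clock: 41.95
tcp_pos: [0.4114, 0.2348, 0.1199]
eef_rot: [-3.135, -0.007, 2.817]
wrist_force: [0.4, 0.3, -0.7]
width: 0.999
finger_force: 0.0
clock: 42.08
tcp_pos: [0.415, 0.2363, 0.125]
eef_rot: [-3.141, -0.0, 2.817]
wrist_force: [0.3, -0.2, 0.7]
width: 0.998
finger_force: 0.0
p [0.415  0.2363 0.125 ] yaw 341.4 shift [ 0.0091 -0.0038  0.575 ] turn -0.0001 /rows [ 0.0091 -0.0038  0.575 ] minrows 1.8401391700348 0.002189636621153071
```

```bash
python3 -m crank '[0.005,0,0.25,0,0,0,-1,0,0,0.25,0,0,0,-1,0,0,0.065,0,0,0,-1,0,0,0,0,0,0,-1]'
python3 -m crank '[0,0,0,0,0,0,1,0,0,0,0,0,0,1,0,0,0,0,0,0,1,0,0,0,0,0,0,1,0,0,0,0,0,0,1,0,0,0,0,0,0,1,0,0,0,0,0,0,1]'
python3 -m crank '[0,0,-0.1,0,0,0,1,0,0,-0.25,0,0,0,1,0,0,-0.25,0,0,0,1,0,0,-0.1,0,0,-0.052,1,0,0,0,0,0,-0.052,1,0,0,0,0,0,0,1,0,0,0,0,0,0,1]'
python3 - <<'E'
from h import *
go(.603,.139,.15,0,5)
E
```

```text
clock: 42.58
tcp_pos: [0.4146, 0.2369, 0.0126]
eef_rot: [3.141, 0.0, 2.817]
wrist_force: [0.4, -0.1, -0.2]
width: 0.998
finger_force: 0.0
clock: 43.45
tcp_pos: [0.4139, 0.2366, 0.0117]
eef_rot: [-3.141, -0.0, 2.817]
wrist_force: [-0.3, -0.9, 0.6]
width: 0.483
finger_force: 30.0
clock: 44.32
tcp_pos: [0.4135, 0.2365, 0.1509]
eef_rot: [-3.141, -0.001, 3.141]
wrist_force: [0.3, -0.4, -1.0]
width: 0.479
finger_force: 30.0
p [0.4135 0.2365 0.1509] yaw 0.0 shift [-0.9479 -0.4867  0.0046] turn -0.0002 /rows [-0.1896 -0.0973  0.0009] minrows 3.409786524356546 0.0031807288637428336
```

```bash
python3 -m crank '[-0.1896,-0.0973,0,0,0,0,1,-0.1896,-0.0973,0,0,0,0,1,-0.1896,-0.0973,0,0,0,0,1,-0.1896,-0.0973,0,0,0,0,1,-0.1896,-0.0973,0,0,0,0,1,0,0,0,0,0,0,1,0,0,0,0,0,0,1,0,0,0,0,0,0,1]'
python3 -m crank '[0,0,0.25,0,0,0,1,0,0,0.25,0,0,0,1,0,0,0.12,0,0,0,1,0,0,0.02,0,0,0,1,0,0,0,0,0,0,1,0,0,0,0,0,0,1]'
python3 -m crank '[0,0,0,0,0,0,-0.2,0,0,0,0,0,0,-0.2,0,0,0,0,0,0,-0.2,0,0,0,0,0,0,-0.2,0,0,-0.2,0,0,0,-0.2,0,0,-0.3,0,0,0,-0.2,0,0,-0.2,0,0,0,-1,0,0,0,0,0,0,-1]'
python3 - <<'E'
from h import *
for n in("top","scene"):
  for (c,wh,an),a in chews(n):
    P=plane(n,c,.035)
    if .35<P[0]<.75 and abs(P[1])<.3:print(n,np.round(c,1),np.round(wh,1),round(an),P.round(4))
go(.4415,.085,.16,-1,3)
E
```

```text
clock: 45.32
tcp_pos: [0.6026, 0.1403, 0.1513]
eef_rot: [3.142, -0.001, -3.139]
wrist_force: [-0.4, 0.7, -0.1]
width: 0.486
finger_force: 30.0
clock: 46.08
tcp_pos: [0.6051, 0.14, 0.0258]
eef_rot: [3.141, 0.004, -3.14]
wrist_force: [0.2, 0.1, -1.0]
width: 0.476
finger_force: 30.0
clock: 47.08
tcp_pos: [0.6065, 0.14, 0.169]
eef_rot: [3.14, 0.009, -3.14]
wrist_force: [0.5, -0.6, -0.2]
width: 0.755
finger_force: 0.0
top [365.8 254. ] [13. 19.] 18 [ 0.392  -0.2627  0.035 ]
top [317.1 236.8] [19.1  8.4] 81 [ 0.4561 -0.0971  0.035 ]
scene [164.4 223.4] [20.9 17.9] 76 [ 0.4053 -0.267   0.035 ]
scene [328.8 185.2] [21.9 15.5] 42 [0.5991 0.1441 0.035 ]
scene [381.6 176.5] [19.2 40.3] 65 [0.6735 0.2752 0.035 ]
scene [275.8 166.7] [22.9 15. ] 48 [0.4558 0.0735 0.035 ]
p [0.6035 0.1396 0.1635] yaw 0.10000000000002274 shift [ 0.8105 -0.2716  0.0174] turn 0.0061 /rows [ 0.2702 -0.0905  0.0058] minrows 2.7358105000328115 0.10225345287776733
```

```bash
python3 -m crank '[0.27,-0.0905,0,0,0,0,-1,0.27,-0.0905,0,0,0,0,-1,0.27,-0.0905,0,0,0,0.006,-1,0,0,0.25,0,0,0,-1,0,0,0.25,0,0,0,-1,0,0,0.15,0,0,0,-1,0,0,0,0,0,0,-1,0,0,0,0,0,0,-1]'
python3 - <<'E'
from h import *
go(.442,.085,.006,-1,1)
E
```

```text
clock: 48.18
tcp_pos: [0.4418, 0.0851, 0.0338]
eef_rot: [-3.142, -0.0, 3.124]
wrist_force: [0.1, 0.4, 0.8]
width: 0.997
finger_force: 0.0
p [0.4418 0.0851 0.0338] yaw 359.0 shift [-0.0009 -0.0004  0.1389] turn 0.0001 /rows [-0.0009 -0.0004  0.1389] minrows 0.44439618271741976 0.0014106920992675994
```

```bash
python3 -m crank '[0,0,0.1,0,0,0,-1,0,0,0.035,0,0,0,-1,0,0,0,0,0,0,-1]'
python3 -m crank '[0,0,0,0,0,0,1,0,0,0,0,0,0,1,0,0,0,0,0,0,1,0,0,0,0,0,0,1,0,0,0,0,0,0,1,0,0,0,0,0,0,1,0,0,0,0,0,0,1]'
python3 -m crank '[0,0,-0.1,0,0,0,1,0,0,-0.25,0,0,0,1,0,0,-0.25,0,0,0,1,0,0,-0.1,0,0,0.019,1,0,0,0,0,0,0.019,1,0,0,0,0,0,0,1,0,0,0,0,0,0,1]'
python3 - <<'E'
from h import *
go(.613,-.071,.145,-7.8,5)
E
```

```text
clock: 48.55
tcp_pos: [0.4421, 0.0851, 0.0071]
eef_rot: [3.142, 0.0, 3.124]
wrist_force: [-0.2, -0.6, -0.1]
width: 1.001
finger_force: 0.0
clock: 49.42
tcp_pos: [0.4418, 0.085, 0.0067]
eef_rot: [-3.142, 0.0, 3.124]
wrist_force: [0.0, -0.0, -0.6]
width: 0.487
finger_force: 29.6
clock: 50.3
tcp_pos: [0.4413, 0.085, 0.146]
eef_rot: [-3.141, -0.001, 3.006]
wrist_force: [-0.1, -0.5, -0.6]
width: 0.483
finger_force: 29.6
p [0.4413 0.085  0.146 ] yaw 352.2 shift [-0.956  -0.6567  0.0051] turn 0.0001 /rows [-0.1912 -0.1313  0.001 ] minrows 3.7115120217471413 0.002055419282173381
```

```bash
python3 -m crank '[-0.191,-0.131,0,0,0,0,1,-0.191,-0.131,0,0,0,0,1,-0.191,-0.131,0,0,0,0,1,-0.191,-0.131,0,0,0,0,1,-0.191,-0.131,0,0,0,0,1,0,0,0,0,0,0,1,0,0,0,0,0,0,1,0,0,0,0,0,0,1]'
python3 -m crank '[0,0,0.25,0,0,0,1,0,0,0.25,0,0,0,1,0,0,0.12,0,0,0,1,0,0,0.03,0,0,0,1,0,0,0,0,0,0,1,0,0,0,0,0,0,1]'
python3 -m crank '[0,0,0,0,0,0,-0.2,0,0,0,0,0,0,-0.2,0,0,0,0,0,0,-0.2,0,0,0,0,0,0,-0.2,0,0,-0.2,0,0,0,-0.2,0,0,-0.3,0,0,0,-0.2,0,0,-0.2,0,0,0,-1,0,0,0,0,0,0,-1]'
python3 - <<'E'
from h import *
for n in("top","scene"):
  for (c,wh,an),a in chews(n):
    P=plane(n,c,.035)
    if .35<P[0]<.75 and abs(P[1])<.3:print(n,np.round(c,1),np.round(wh,1),round(an),P.round(4))
go(.457,-.088,.16,-2.2,3)
E
```

```text
clock: 51.3
tcp_pos: [0.6123, -0.0698, 0.1463]
eef_rot: [3.141, -0.001, 3.006]
wrist_force: [-0.0, 0.8, 0.1]
width: 0.485
finger_force: 29.6
clock: 52.05
tcp_pos: [0.6145, -0.0708, 0.0188]
eef_rot: [-3.141, 0.003, 3.005]
wrist_force: [0.1, -0.7, -1.5]
width: 0.484
finger_force: 29.6
clock: 53.05
tcp_pos: [0.616, -0.0713, 0.162]
eef_rot: [-3.141, 0.009, 3.005]
wrist_force: [0.9, 0.6, 0.2]
width: 0.754
finger_force: 0.0
top [365.8 253.9] [13. 19.] 18 [ 0.392  -0.2627  0.035 ]
scene [271.2 240. ] [23.3 12. ] 30 [ 0.6249 -0.0849  0.035 ]
scene [322.4 223.8] [51.1 16.6] 1 [0.6756 0.0475 0.035 ]
scene [164.1 224.7] [19.3 18.2] 73 [ 0.4082 -0.2696  0.035 ]
scene [332.6 184.6] [23.2 14.4] 62 [0.6045 0.1534 0.035 ]
scene [380.9 176.6] [19.6 40.3] 67 [0.6726 0.2737 0.035 ]
p [ 0.613  -0.0707  0.1565] yaw 352.2 shift [ 0.7609 -0.1919 -0.0175] turn -0.0313 /rows [ 0.2536 -0.064  -0.0058] minrows 2.511756265230862 0.5259278261405279
```

```bash
python3 -m crank '[0.254,-0.064,0,0,0,0,-1,0.254,-0.064,0,0,0,0,-1,0.254,-0.064,0,0,0,-0.031,-1,0,0,0.2,0,0,0,-1,0,0,0.1,0,0,0,-1,0,0,0,0,0,0,-1,0,0,0,0,0,0,-1]'
python3 - <<'E'
from h import *
go(.457,-.088,.013,-2.2,1)
for n in("top","scene"):
  for (c,wh,an),a in chews(n):
    P=plane(n,c,.045)
    if .35<P[0]<.5 and abs(P[1])<.3:print(n,np.round(c,1),np.round(wh,1),round(an),P.round(4))
E
```

```text
clock: 54.02
tcp_pos: [0.4568, -0.0879, 0.0963]
eef_rot: [3.141, -0.001, 3.102]
wrist_force: [0.1, 0.7, -0.3]
width: 0.999
finger_force: 0.0
p [ 0.4568 -0.0879  0.0963] yaw 357.8 shift [-9.000e-04 -2.000e-04  4.166e-01] turn -0.0002 /rows [-9.000e-04 -2.000e-04  4.166e-01] minrows 1.3332695291750152 0.004021093061082965
top [365.8 253.9] [13.2 19.1] 16 [ 0.3914 -0.261   0.045 ]
scene [164.  223.4] [21.1 18.7] 76 [ 0.4107 -0.269   0.045 ]
scene [231.5 192.4] [16.3  7.4] 32 [ 0.4486 -0.0775  0.045 ]
```

```bash
python3 -m crank '[0,0,0.25,0,0,0,-1,0,0,0.14,0,0,0,-1,0,0,0.027,0,0,0,-1,0,0,0,0,0,0,-1]'
python3 -m crank '[0,0,0,0,0,0,1,0,0,0,0,0,0,1,0,0,0,0,0,0,1,0,0,0,0,0,0,1,0,0,0,0,0,0,1,0,0,0,0,0,0,1,0,0,0,0,0,0,1]'
python3 -m crank '[0,0,-0.1,0,0,0,1,0,0,-0.25,0,0,0,1,0,0,-0.25,0,0,0,1,0,0,-0.1,0,0,-0.012,1,0,0,0,0,0,0,1,0,0,0,0,0,0,1]'
python3 - <<'E'
from h import *
go(.603,.088,.053,0,5)
E
```

```text
clock: 54.62
tcp_pos: [0.4578, -0.0883, 0.0142]
eef_rot: [-3.141, 0.001, 3.103]
wrist_force: [0.4, -1.1, 1.0]
width: 1.0
finger_force: 0.0
clock: 55.5
tcp_pos: [0.4569, -0.0881, 0.0132]
eef_rot: [-3.142, -0.0, 3.102]
wrist_force: [-0.8, 0.4, 1.3]
width: 0.489
finger_force: 29.5
clock: 56.25
tcp_pos: [0.456, -0.0877, 0.1516]
eef_rot: [3.141, -0.002, 3.14]
wrist_force: [-0.8, -0.1, -0.7]
width: 0.485
finger_force: 29.5
p [ 0.456  -0.0877  0.1516] yaw 359.9 shift [-0.7332  0.88    0.4929] turn -0.0006 /rows [-0.1466  0.176   0.0986] minrows 3.990364432286062 0.010831178643634658
```

```bash
python3 -m crank '[-0.147,0.176,0,0,0,0,1,-0.147,0.176,0,0,0,0,1,-0.147,0.176,0,0,0,0,1,-0.147,0.176,0,0,0,0,1,-0.147,0.176,0,0,0,0,1,0,0,0,0,0,0,1,0,0,0,0,0,0,1]'
python3 -m crank '[0,0,0.25,0,0,0,1,0,0,0.2,0,0,0,1,0,0,0.04,0,0,0,1,0,0,0,0,0,0,1,0,0,0,0,0,0,1]'
python3 -m crank '[0,0,0,0,0,0,-0.2,0,0,0,0,0,0,-0.2,0,0,0,0,0,0,-0.2,0,0,0,0,0,0,-0.2,0,0,-0.2,0,0,0,-0.2,0,0,-0.3,0,0,0,-0.2,0,0,-0.1,0,0,0,-1,0,0,0,0,0,0,-1]'
python3 - <<'E'
from h import *
for n in("top","scene"):
  for (c,wh,an),a in chews(n):
    P=plane(n,c,.035)
    if .35<P[0]<.75 and abs(P[1])<.3:print(n,np.round(c,1),np.round(wh,1),round(an),P.round(4))
go(.394,-.264,.18,-19,7)
E
```

```text
clock: 57.12
tcp_pos: [0.6029, 0.0875, 0.151]
eef_rot: [-3.141, -0.004, 3.14]
wrist_force: [-0.3, 0.1, -1.2]
width: 0.488
finger_force: 29.5
clock: 57.75
tcp_pos: [0.6058, 0.0875, 0.0577]
eef_rot: [3.141, 0.004, 3.14]
wrist_force: [0.2, 0.2, -1.3]
width: 0.488
finger_force: 29.5
clock: 58.75
tcp_pos: [0.6053, 0.0878, 0.1771]
eef_rot: [3.141, 0.004, 3.14]
wrist_force: [0.0, -0.0, -0.3]
width: 0.755
finger_force: 0.0
top [365.8 253.9] [13. 19.] 18 [ 0.392  -0.2627  0.035 ]
scene [164.1 223.8] [21.3 18.4] 74 [ 0.4057 -0.2681  0.035 ]
scene [381.9 176.6] [18.8 39.8] 65 [0.6742 0.2756 0.035 ]
p [0.6031 0.0877 0.1731] yaw 359.9 shift [ 1.0429 -1.76   -0.0345] turn 0.1051 /rows [ 0.149  -0.2514 -0.0049] minrows 6.547496715551687 1.767705335813866
```

```bash
python3 -m crank '[0.149,-0.2514,0,0,0,0,-1,0.149,-0.2514,0,0,0,0,-1,0.149,-0.2514,0,0,0,0,-1,0.149,-0.2514,0,0,0,0,-1,0.149,-0.2514,0,0,0,0,-1,0.149,-0.2514,0,0,0,0,-1,0.149,-0.2514,0,0,0,0,-1,0,0,0.15,0,0,0.053,-1,0,0,0.15,0,0,0.052,-1,0,0,0.15,0,0,0,-1]'
python3 -m crank '[0,0,0,0,0,0,-1,0,0,0,0,0,0,-1]'
python3 - <<'E'
from h import *
go(.394,-.264,.007,-19,1)
E
```

```text
clock: 60.1
tcp_pos: [0.3932, -0.2628, 0.0815]
eef_rot: [3.14, -0.005, 2.808]
wrist_force: [0.1, 0.1, -0.7]
width: 1.0
finger_force: 0.0
clock: 60.35
tcp_pos: [0.3949, -0.2636, 0.0849]
eef_rot: [3.141, -0.001, 2.81]
wrist_force: [0.5, -0.1, 1.4]
width: 1.0
finger_force: 0.0
p [ 0.3949 -0.2636  0.0849] yaw 341.0 shift [ 0.0037 -0.0031  0.3896] turn 0.0002 /rows [ 0.0037 -0.0031  0.3896] minrows 1.2467488404117852 0.002656163931635924
```

```bash
python3 -m crank '[0.004,0,0.25,0,0,0,-1,0,0,0.11,0,0,0,-1,0,0,0.028,0,0,0,-1,0,0,0,0,0,0,-1]'
python3 -m crank '[0,0,0,0,0,0,1,0,0,0,0,0,0,1,0,0,0,0,0,0,1,0,0,0,0,0,0,1,0,0,0,0,0,0,1,0,0,0,0,0,0,1,0,0,0,0,0,0,1]'
python3 -m crank '[0,0,-0.1,0,0,0,1,0,0,-0.25,0,0,0,1,0,0,-0.25,0,0,0,1,0,0,-0.1,0,0,-0.031,1,0,0,0,0,0,-0.031,1,0,0,0,0,0,0,1,0,0,0,0,0,0,1]'
python3 - <<'E'
from h import *
go(.603,-.143,.015,-7.8,5)
E
```

```text
clock: 60.85
tcp_pos: [0.3952, -0.2643, 0.0088]
eef_rot: [-3.141, 0.002, 2.81]
wrist_force: [0.3, -0.4, 1.0]
width: 1.002
finger_force: 0.0
clock: 61.72
tcp_pos: [0.3943, -0.2637, 0.0077]
eef_rot: [-3.141, -0.0, 2.81]
wrist_force: [-0.5, -0.8, 0.1]
width: 0.479
finger_force: 30.0
clock: 62.6
tcp_pos: [0.3939, -0.2633, 0.1469]
eef_rot: [3.141, -0.001, 3.004]
wrist_force: [-0.5, -0.0, -1.5]
width: 0.481
finger_force: 30.0
p [ 0.3939 -0.2633  0.1469] yaw 352.1 shift [-0.9527  0.7394  0.6595] turn -0.0006 /rows [-0.1905  0.1479  0.1319] minrows 4.398432291240566 0.009585447339496636
```

```bash
python3 -m crank '[-0.1905,0.148,0,0,0,0,1,-0.1905,0.148,0,0,0,0,1,-0.1905,0.148,0,0,0,0,1,-0.1905,0.148,0,0,0,0,1,-0.1905,0.148,0,0,0,0,1,0,0,0,0,0,0,1,0,0,0,0,0,0,1]'
python3 -m crank '[0,0,0.25,0,0,0,1,0,0,0.25,0,0,0,1,0,0,0.12,0,0,0,1,0,0,0.03,0,0,0,1,0,0,0,0,0,0,1,0,0,0,0,0,0,1]'
python3 -m crank '[0,0,0,0,0,0,-0.2,0,0,0,0,0,0,-0.2,0,0,0,0,0,0,-0.2,0,0,0,0,0,0,-0.2,0,0,-0.2,0,0,0,-0.2,0,0,-0.3,0,0,0,-0.2,0,0,-0.3,0,0,0,-0.2,0.25,0,-0.2,0,0,0,-0.2,0.25,0,-0.2,0,0,0,-0.2,0.25,0,0,0,0,0,-0.2]'
python3 -m crank '[0.25,0,0,0,0,0,-0.2,0.25,0,0,0,0,0,-0.2,0,0,0,0,0,0,-0.2,0,0,0,0,0,0,-0.2]'
python3 - <<'E'
from h import *
f=cv2.resize(env.grab_frame("scene")[60:310,140:440,::-1],None,fx=2.4,fy=2.4)
g=cv2.resize(env.grab_frame("top")[150:270,160:400,::-1],None,fx=2,fy=2)
o=np.zeros((600,720,3),np.uint8); o[:]=f; cv2.imwrite("pics/end.png",o); cv2.imwrite("pics/endtop.png",g)
E
```

```text
clock: 63.48
tcp_pos: [0.6025, -0.1429, 0.1466]
eef_rot: [3.142, -0.002, 3.005]
wrist_force: [-0.5, 0.0, 0.0]
width: 0.48
finger_force: 30.0
clock: 64.22
tcp_pos: [0.6044, -0.1436, 0.0197]
eef_rot: [-3.141, 0.003, 3.005]
wrist_force: [-0.6, -0.3, 0.0]
width: 0.482
finger_force: 30.0
clock: 65.47
tcp_pos: [0.4574, -0.1233, 0.2603]
eef_rot: [-3.14, 0.007, 3.005]
wrist_force: [-0.6, -0.8, -0.2]
width: 0.597
finger_force: 0.0
clock: 65.97
tcp_pos: [0.3583, -0.1094, 0.2561]
eef_rot: [-3.141, 0.001, 3.005]
wrist_force: [1.0, -0.6, 0.7]
width: 0.599
finger_force: 0.0
```

View pics/end.png

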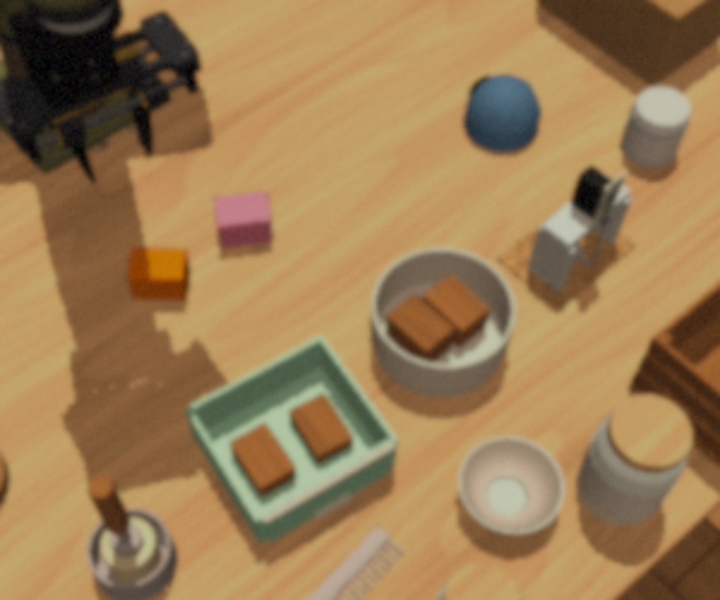

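The final picture shows two tall chews lying in the jar (440,315) and two short ones in the crate (290,445). The brush is in its cup (130,545), the gauge is standing on the mat (575,230), and the bystanders visible in this crop look undisturbed.

```bash
python3 -c "
from station import env
print(env.sign_off())"
```

```text
the job is handed in; nothing more can be done
None
```

The job is handed in after about 66 s: jar scrubbed three times and brush back in its cup, chews 1 and 3 in the jar, 2 and 4 in the crate, and the gauge on its mat; contact at the jar floor was judged from arm height, as the force reading never clearly showed it, and chew heights came from the camera picture because the gauge's pointer was not legible.

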